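# Load the bean jars into the slanted cubbies

### The arm

A 7-joint arm with a two-finger parallel gripper is mounted at the origin on the work surface. World frame = base frame: x ahead of the robot, y to its left, z up, the work surface at z = 0. Lengths are in m, angles in rad, forces in N, time in s.
With the tool pointing down it reaches from about 0.4 to 0.875 m from the base axis. Payload 19.3 kg.
Tool frame: the origin (TCP) lies midway between the tips of the shut fingers; the grasp point (between the pads) lies 19 mm behind it; z points along the fingers, y is the line along which they close (so a half turn about z gives the same grasp; the last joint's range is limited). The gripper opens to 85 mm and grips with 20 to 120 N. Pads are 22 mm wide; open, the fingers measure 114 mm over their backs; the gripper's body (76 mm by 85 mm) begins 54 mm behind the grasp point. The pads swing forward as they close: fully open they stand 13 mm farther back than shut.
Start: joints at [-1.371, 0.521, -0.036, 1.599, 0.021, 1.021, -0.113], TCP at [0.167, 0.602, 0.231] pointing down, gripper open.
Joint ranges: [-2.91, 2.91], [-0.3, 2.13], [-1.5, 1.42], [0.17, 2.43], [-1.26, 4.41], [0.16, 1.93], [-2.52, 2.52]. Speed limits (rad/s): [1.89, 1.89, 2.39, 2.39, 3.01, 3.01, 3.01].

### API

Orientations are given as a unit quaternion [x, y, z, w].
In Python, from plant import ctrl gives the robot as it stands.
- The arm moves only by the shell command python3 -m crank 'ROWS' [OPENING] [FORCE]. ROWS is JSON, a list of rows, each a list of 6 numbers: the shift along the tool's x, y, z in units of 25 mm (1.0 is 25 mm), then the turn, a rotation vector about the tool's x, y, z in rad. A call has 1 to 12 rows; each row shifts and turns the commanded pose from where the row before left it, along the tool's axes as they then stand; what a row does not reach is not made up. A row lasts 1/10 s, in which the tool goes at most 50 mm and 8.59 degrees, less where a joint would pass 70% of its speed; a pose out of reach is approached as far as the arm can. A call is refused whole if a number of a shift passes 1 or a number of a turn 0.15, either way. A call with a gripper value outside its range is refused whole. OPENING is the closure in counts, from 0 (fully open) to 255 (shut), set as the call begins (- or left out, the last holds). The fingers move at their own pace and stop on an object; FORCE is the grip in N (left out, the last holds). Time passes only in rows, so rows that do not move let the fingers close. It gives the time, the measured TCP pose, the force, the opening and the grip force at its end, in the units of the state.
- ctrl.observe(): the state, without advancing time (a new reading comes with each control period).
- ctrl.snapshot(name): name is "scene" or "top"; returns a dict with "image" (480x640x3 uint8, blue, green, red), "mtx" (3x3 intrinsics, pixels), "rvec" (rotation vector, rad) and "tvec" (3), from world to camera coordinates, as OpenCV has them. Camera axes: x right, y down, z forward; pixel columns grow to the right and rows downward; lengths in m; the calibration is good to about 2 mm. A picture is of the moment at which its call begins. There is no depth.
- ctrl.finish_job(): hands the job in; it is judged then, once.
The state is a dict: "clock": time; "joint_positions": joint angles; "dq": joint speeds; "effort": joint torques, N m; "tool_pos": TCP position; "orientation": TCP orientation; "contact_force": force on the tool from outside, world axes, zero at the start; "wrist_torque": the same for the moment, N m; "grip_width": finger opening in m; "finger_force": force on a finger pad.
Only numpy, scipy, OpenCV 4.12 (cv2) and the standard library are available. Lean on these libraries where they do the work, as an engineer would, in place of code of your own. Each camera call takes 0.05 s, during which the arm holds its last target. There are 200 camera calls.

### The job

Two bean jars stand on the coffee-bar counter; put one into each of the two empty slanted wooden cubbies, stopper outwards, and let go. The cubbies' cork stops are set at unknown depths, so ease each jar slowly down its slant until you feel it rest on the stop: do not let it drop or slide down, and do not press hard. Leave the mug and the jar that is already in a cubby where they are.

Things in the scene. Friction and masses are not known exactly. Their poses are not given: they have to be found in the camera images.
- jar_1: First jar to load, standing upright on the counter: amber glass jar, a straight cylinder 52 mm in diameter (glass parallel up to 166 mm), 195 mm tall with its wooden stopper, 40 mm in diameter; about 0.35 kg. Origin: centre of its underside; z runs up its axis to the stopper.
- jar_2: Second jar to load, standing upright on the counter: amber glass jar, a straight cylinder 52 mm in diameter (glass parallel up to 166 mm), 195 mm tall with its wooden stopper, 40 mm in diameter; about 0.35 kg. Origin: centre of its underside; z runs up its axis to the stopper.
- jar_3: Bystander: a third jar, already in cubby_c, sticking 105 mm out of its mouth: amber glass jar, a straight cylinder 52 mm in diameter (glass parallel up to 166 mm), 195 mm tall with its wooden stopper, 40 mm in diameter; about 0.35 kg. Origin: centre of its underside; z runs up its axis to the stopper.
- cubby_a: Empty cubby, light wood with brass rim. Square pocket 58 x 58 mm, straight walls 8 mm thick, 135 mm long, turned 45 degrees about its axis (a diamond, one corner lowest), leaning 30 degrees off vertical, mouth up and back to the robot. Origin: centre of the mouth, 180 mm above the counter; z: out along the axis; y: level, the stand's left.
- cubby_b: Empty cubby, light wood with brass rim. Square pocket 58 x 58 mm, straight walls 8 mm thick, 135 mm long, turned 45 degrees about its axis (a diamond, one corner lowest), leaning 30 degrees off vertical, mouth up and back to the robot. Origin: centre of the mouth, 180 mm above the counter; z: out along the axis; y: level, the stand's left.
- cubby_c: Cubby that holds jar_3. Square pocket 58 x 58 mm, straight walls 8 mm thick, 135 mm long, turned 45 degrees about its axis (a diamond, one corner lowest), leaning 30 degrees off vertical, mouth up and back to the robot. Origin: centre of the mouth, 180 mm above the counter; z: out along the axis; y: level, the stand's left.
- tray: Fixed dark wooden tray, 170 x 420 x 10 mm, carrying the three cubbies on their stands in a row along its y, 130 mm apart, in any order, all facing its -x. Origin: centre of its underside.
- stand_a: Fixed dark foot of cubby_a, 110 x 100 x 12 mm; origin: centre of its underside. In cubby_a a cork stop on a stiff spring (2.5 N per mm, 5 mm travel) closes the pocket, square to its axis, 74 to 112 mm below the mouth: its depth changes each time and must be felt. A jar let go above it slides down; one let go on it settles about 4 mm into the lowest corner.
- stand_b: Fixed dark foot of cubby_b, 110 x 100 x 12 mm; origin: centre of its underside. Cubby_b has a sprung cork stop like cubby_a's, 74 to 112 mm below the mouth, at its own unknown depth.
- mug: Bystander: white ceramic mug, 76 mm diameter, 85 mm tall, handle to its +y. Origin: centre of its underside.
Things that resemble listed ones, but are neither listed nor needed, are in the scene too. What is shaped like the jar_1 but blue is not meant.

How it is judged:
By the outcome, as a careful person would: the job done as asked, in the order asked, and still so for the second after the job is handed in, with the robot touching nothing.
It also fails if it takes over 61 s, if anything falls off the work surface, if the arm or the gripper's body presses on something with over 40 N, if the wrist force passes 120 N, or if a joint passes its speed limit or range.

## Working session

There is one attempt and no reset: what is moved stays moved. The work goes in short steps, Python scripts to look and compute and a shell command to move; the robot and the scene stay as the last step left them, time stands still between calls to the robot, and variables do not carry over. Pictures are saved under pics/ and viewed, at most 10 in all, crops included, and the job is handed in when it is done.

```bash
ls; mkdir -p pics
python3 - <<'E'
from plant import ctrl
import cv2
for n in("scene","top"):
    s=ctrl.snapshot(n);cv2.imwrite(f"pics/{n}0.png",s["image"]);print(n,s["mtx"],s["rvec"],s["tvec"])
print(ctrl.observe())
E
```

```text
pics
scene [[568.37778648   0.         316.88159316]
 [  0.         568.37778648 227.5275156 ]
 [  0.           0.           1.        ]] [ 2.10559798  1.43329314 -0.47318616] [-0.18119967 -0.28653047  1.45392401]
top [[534.30979258   0.         318.22097736]
 [  0.         534.30979258 236.78035653]
 [  0.           0.           1.        ]] [ 2.10955012 -2.12467125  0.16253581] [0.01606827 0.51629123 1.03623997]
{'clock': 0.1, 'joint_positions': array([-1.37122296,  0.52191232, -0.03632459,  1.5998835 ,  0.02119639,
        1.02111379, -0.1128283 ]), 'dq': array([ 0.00034223, -0.00155503, -0.00053619, -0.00162476, -0.00074397,
        0.00039334,  0.00160955]), 'effort': array([ 2.37353473e-03, -9.28493142e+01,  1.98351748e+00, -3.70527828e+01,
        1.81135040e-02,  5.54429062e-03, -1.88590434e-06]), 'tool_pos': array([0.16652973, 0.60212753, 0.23083372]), 'orientation': array([ 1.34500229e-01,  9.90913453e-01, -4.64996572e-04, -3.17536023e-05]), 'contact_force': array([ 0.36232486, -0.76642092,  0.01185502]), 'wrist_torque': array([ 0.02849368, -0.03423858, -0.02172703]), 'finger_force': 0.0, 'grip_width': 0.08519496461550406}
```

View pics/scene0.png

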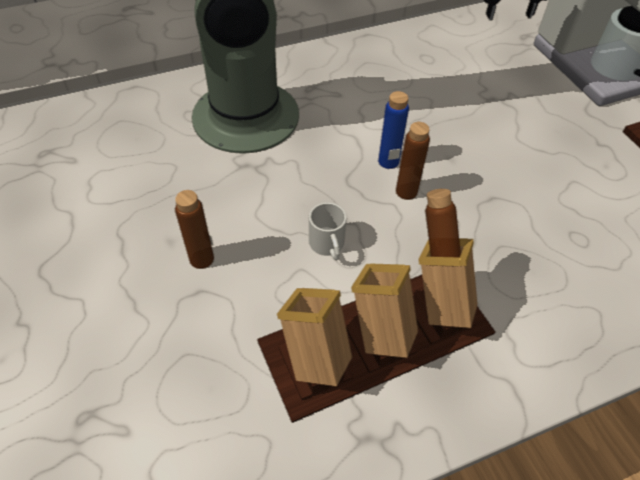

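View pics/top0.png

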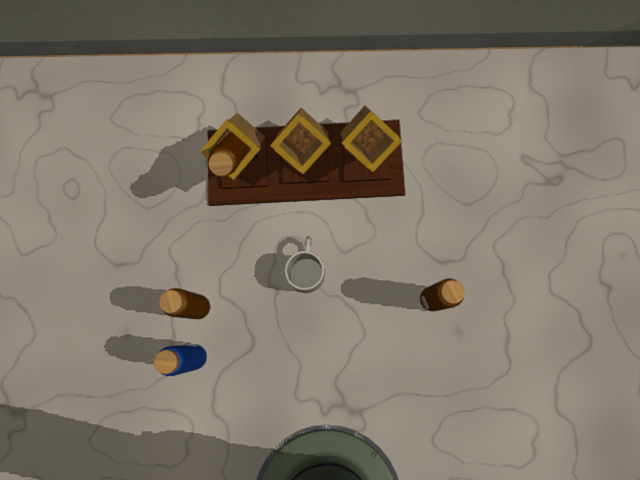

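Scene: amber jars at (200,230) and (412,160), blue decoy at (395,130). The mug is at (327,228), the empty cubbies have mouths at (310,303) and (383,278), and jar_3 is in the right one. Top: stoppers at (452,291) and (173,301), empty mouths at (370,139) and (301,141).

```bash
cat > h.py <<'E'
import cv2,numpy as np
from scipy.spatial.transform import Rotation as R
def cam(s): return s["mtx"],cv2.Rodrigues(s["rvec"])[0],np.array(s["tvec"]).ravel()
def ray(s,uv,z):
    K,r,t=cam(s);c=-r.T@t;d=r.T@np.linalg.inv(K)@[uv[0],uv[1],1];return c+d*(z-c[2])/d[2]
def proj(s,p): return cv2.projectPoints(np.float64(p).reshape(-1,3),s["rvec"],s["tvec"],s["mtx"],None)[0].reshape(-1,2)
def tri(s1,a,s2,b):
    P=[np.c_[s["mtx"]@cam(s)[1],s["mtx"]@cam(s)[2]] for s in(s1,s2)]
    X=cv2.triangulatePoints(P[0],P[1],np.float64(a),np.float64(b)).ravel();return X[:3]/X[3]
E
python3 - <<'E'
from h import *
from plant import ctrl
S={n:ctrl.snapshot(n) for n in("scene","top")}
for n,s in S.items():
    print(n,"base",proj(s,[0,0,0]),"tcp",proj(s,[.167,.602,.231]))
    hsv=cv2.cvtColor(s["image"],cv2.COLOR_BGR2HSV)
    pts=dict(scene=[(187,198),(398,97),(419,130),(440,197),(200,240),(410,170),(440,220),(295,298),(370,285),(435,260)],top=[(453,291),(172,301),(165,362),(222,163),(437,297),(190,304),(350,150),(382,158),(283,150)])[n]
    for p in pts: print(p,hsv[p[1],p[0]])
    for nm,lo,hi in(("stop",(10,90,140),(18,190,255)),("brass",(19,130,90),(28,255,255)),("amber",(5,150,20),(14,255,125))):
        m=cv2.inRange(hsv,lo,hi)
        for c in cv2.findContours(m,0,2)[0]:
            if cv2.contourArea(c)<80: continue
            c2=c[:,0];h=cv2.convexHull(c)
            e=cv2.fitEllipse(h) if len(h)>4 else None
            print(n,nm,cv2.contourArea(c),"L",c2[c2[:,0].argmin()],"R",c2[c2[:,0].argmax()],"T",c2[c2[:,1].argmin()],"B",c2[c2[:,1].argmax()],"ell",np.round(e[0],1),np.round(e[1],1))
s=S["top"]
vis=np.vstack([cv2.resize(S["top"]["image"][95:215,195:415],None,fx=3,fy=3,interpolation=2),])
a=cv2.resize(S["top"]["image"][270:325,150:215],None,fx=4,fy=4,interpolation=2);b=cv2.resize(S["top"]["image"][270:325,410:475],None,fx=4,fy=4,interpolation=2)
row=np.zeros((220,660,3),np.uint8);row[:,:260]=a;row[:,300:560]=b
cv2.imwrite("pics/c1.png",np.vstack([vis,row]))
print([ray(s,p,.01) for p in((208,205),(404,194),(400,121),(208,128))])
E
```

```text
scene base [[246.04579393 115.51508897]] tcp [[507.59178367  22.38815089]]
(187, 198) [ 16 121 192]
(398, 97) [ 16 121 188]
(419, 130) [ 16 121 192]
(440, 197) [ 16 124 175]
(200, 240) [ 12 175  54]
(410, 170) [ 12 182  66]
(440, 220) [ 12 182  91]
(295, 298) [ 19 159 112]
(370, 285) [ 19 154 144]
(435, 260) [ 19 156 154]
scene stop 2011.5 L [280 319] R [335 384] T [280 319] B [332 384] ell [308.1 349.5] [52.6 86.5]
scene stop 218.0 L [304 296] R [327 300] T [304 296] B [314 313] ell [314.6 303.7] [16.9 31.5]
scene stop 1758.0 L [354 292] R [405 356] T [354 292] B [403 356] ell [378.8 308.4] [ 39.9 125.9]
scene stop 240.0 L [373 271] R [399 273] T [373 271] B [380 285] ell [384.8 277.1] [16.6 32.3]
scene stop 1689.0 L [421 264] R [469 326] T [421 264] B [466 326] ell [446.9 287.4] [44.2 90.9]
scene stop 237.0 L [176 197] R [196 198] T [185 190] B [180 205] ell [185.8 197.9] [15.5 21. ]
scene stop 272.0 L [428 193] R [449 193] T [436 189] B [435 207] ell [439.3 197.2] [19.2 24.1]
scene stop 172.0 L [410 128] R [428 131] T [415 122] B [416 134] ell [419.2 128.2] [12.9 18.6]
scene stop 
[... 1613 characters left out ...]
.6 56.7]
top brass 1892.5 L [270 145] R [330 143] T [298 113] B [302 173] ell [300.7 143.1] [52.3 57. ]
top brass 1874.5 L [342 142] R [400 142] T [370 111] B [372 171] ell [371.2 141.6] [52.4 57.6]
top amber 522.5 L [168 314] R [209 308] T [173 289] B [196 318] ell [182.2 303.6] [27.8 56. ]
top amber 302.5 L [421 294] R [458 303] T [444 280] B [432 310] ell [445.6 293.9] [27.1 58.3]
top amber 452.5 L [210 154] R [248 149] T [229 132] B [230 172] ell [228.4 152.9] [31.3 51.2]
top amber 7780.0 L [209 170] R [403 194] T [345 123] B [209 204] ell [304.5 169.3] [ 94.7 211.4]Traceback (most recent call last):
  File "<stdin>", line 15, in <module>
TypeError: 'NoneType' object is not subscriptable
```

Run:
```python
from h import *
from plant import ctrl
a=ctrl.snapshot("scene");t=ctrl.snapshot("top");np.set_printoptions(precision=4,suppress=True)
for n,u,v in(("A",(453,291.2),(186.2,198)),("B",(170.7,301.2),(419,128.4)),("blue",(165,362),(398.3,96.8)),("cubR",(371.2,141.6),(308.8,305.1)),("cubM",(300.7,143.1),(381.3,279.4))):
    X=tri(t,u,a,v);print(n,X,"top@.195",ray(t,u,.195),"scene@.195",ray(a,v,.195),"@.18",ray(t,u,.18),ray(a,v,.18),proj(t,X)-u)
for p in((342,142),(400,142),(270,145),(330,143),(200,151),(259,149)):print("lvl",ray(t,p,.18))
c=[ray(t,p,.01) for p in((208,205),(404,194),(400,121),(208,128))];print(*c)
c=[ray(a,p,.01) for p in((292,420),(259,340),(493,332))];print(*c)
img=t["image"]
vis=cv2.resize(img[95:215,195:415],None,fx=3,fy=3,interpolation=2)
row=np.zeros((220,660,3),np.uint8);row[:,:260]=cv2.resize(img[270:325,150:215],None,fx=4,fy=4,interpolation=2);row[:,300:560]=cv2.resize(img[270:325,410:475],None,fx=4,fy=4,interpolation=2)
cv2.imwrite("pics/c1.png",np.vstack([vis,row]))
```

```text
A [ 0.3935 -0.2196  0.1951] top@.195 [ 0.3934 -0.2201  0.195 ] scene@.195 [ 0.3936 -0.2193  0.195 ] @.18 [ 0.3946 -0.2234  0.18  ] [ 0.3801 -0.2185  0.18  ] [[-0.2468 -0.058 ]]
B [0.3796 0.2629 0.1938] top@.195 [0.3796 0.2628 0.195 ] scene@.195 [0.3806 0.2619 0.195 ] @.18 [0.3805 0.2673 0.18  ] [0.3668 0.2719 0.18  ] [[0.1324 0.0546]]
blue [0.2777 0.2676 0.195 ] top@.195 [0.2778 0.268  0.195 ] scene@.195 [0.2776 0.2673 0.195 ] @.18 [0.277  0.2726 0.18  ] [0.2618 0.2774 0.18  ] [[0.2035 0.0813]]
cubR [ 0.6695 -0.0891  0.1754] top@.195 [ 0.6624 -0.0873  0.195 ] scene@.195 [ 0.68   -0.0936  0.195 ] @.18 [ 0.6679 -0.0885  0.18  ] [ 0.6719 -0.0904  0.18  ] [[0.1617 0.051 ]]
cubM [0.6682 0.0406 0.1764] top@.195 [0.6614 0.0395 0.195 ] scene@.195 [0.6783 0.0337 0.195 ] @.18 [0.6669 0.0404 0.18  ] [0.6702 0.0394 0.18  ] [[-0.0418 -0.0153]]
lvl [ 0.6679 -0.0352  0.18  ]
lvl [ 0.6664 -0.1408  0.18  ]
lvl [0.664  0.0967 0.18  ]
lvl [ 0.6663 -0.0133  0.18  ]
lvl [0.6543 0.2253 0.18  ]
lvl [0.6566 0.1168 0.18  ]
[0.5938 0.2476 0.01  ] [ 0.6132 -0.1688  0.01  ] [ 0.7766 -0.1656  0.01  ] [0.7668 0.2531 0.01  ]
[ 0.7788 -0.1621  0.01  ] [ 0.6162 -0.1675  0.01  ] [0.7616 0.2493 0.01  ]
```

View pics/c1.png

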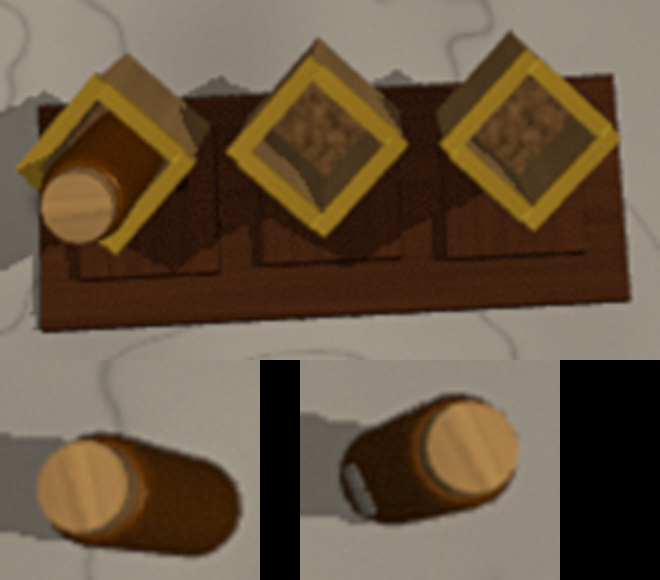

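```bash
cat >> h.py <<'E'
def goal(p,tilt=0,yaw=.035):
    "print tool-frame shift (units) and turn from the present pose to TCP p, tool tilted forward, tool y level"
    from plant import ctrl
    o=ctrl.observe();R0=R.from_quat(o["orientation"])
    z=R.from_euler("z",yaw).apply([np.sin(tilt),0,-np.cos(tilt)]);y=np.array([-np.sin(yaw),np.cos(yaw),0]);M=R.from_matrix(np.c_[np.cross(y,z),y,z])
    d=np.array(p)-o["tool_pos"];print("shift now-axes",np.round(R0.inv().apply(d)/.025,2),"shift goal-axes",np.round(M.inv().apply(d)/.025,2),"turn",np.round((R0.inv()*M).as_rotvec(),3))
    print("t",o["clock"],"tcp",np.round(o["tool_pos"],4),"F",np.round(o["contact_force"],1),"T",np.round(o["wrist_torque"],2),"w",round(o["grip_width"],4),"ff",o["finger_force"],"q",np.round(o["joint_positions"],2))
E
python3 -m crank '[[0,0,0,0,0,-0.1],[0,0,0,0,0,-0.1],[0,0,0,0,0,-0.105],[-0.57,-1,0,0,0,0],[-0.57,-1,0,0,0,0],[-0.57,-1,0,0,0,0],[-0.57,-1,0,0,0,0],[-0.57,-1,0,0,0,0],[-0.57,-1,0,0,0,0],[-0.57,-1,0,0,0,0],[-0.57,-1,0,0,0,0],[-0.57,-1,0,0,0,0]]' 0 20
python3 -m crank '[[-0.57,-1,0,0,0,0],[-0.57,-1,0,0,0,0],[-0.57,-1,0,0,0,0],[-0.57,-0.5,0,0,0,0],[0,0,0,0,0,0]]'
python3 -c "
from h import *;goal([.380,.2625,.131])"
```

```text
clock: 1.5
tool_pos: [0.3032, 0.381, 0.2314]
orientation: [-0.018, 1.0, 0.0, 0.0]
contact_force: [0.8, 0.4, 0.0]
grip_width: 0.0855
finger_force: 0.0
clock: 2.0
tool_pos: [0.3644, 0.2948, 0.2315]
orientation: [-0.016, 1.0, -0.0, 0.0]
contact_force: [0.3, -0.0, 0.6]
grip_width: 0.0856
finger_force: 0.0
shift now-axes [-0.58 -1.31  4.02] shift goal-axes [-0.58 -1.31  4.02] turn [-0.     0.001 -0.003]
t 2.0 tcp [0.3644 0.2948 0.2315] F [ 0.3 -0.   0.6] T [ 0.09  0.06 -0.03] w 0.0856 ff 0.0 q [-0.79  0.27 -0.02  2.    0.01  0.87  0.79]
```

```bash
python3 -m crank '[[-0.3,-0.65,0,0,0,0],[-0.28,-0.66,0,0,0,0],[0,0,0.5,0,0,0],[0,0,0.7,0,0,0],[0,0,0.7,0,0,0],[0,0,0.7,0,0,0],[0,0,0.7,0,0,0],[0,0,0.5,0,0,0],[0,0,0.22,0,0,0],[0,0,0,0,0,0]]'
python3 -m crank '[[0,0,0,0,0,0],[0,0,0,0,0,0],[0,0,0,0,0,0],[0,0,0,0,0,0],[0,0,0,0,0,0],[0,0,0,0,0,0]]' 255 40
python3 -c "
from h import *;goal([.380,.2625,.131])"
```

```text
clock: 3.0
tool_pos: [0.3779, 0.2645, 0.1304]
orientation: [-0.018, 1.0, -0.0, -0.0]
contact_force: [0.3, 0.4, 0.0]
grip_width: 0.0853
finger_force: 0.0
clock: 3.6
tool_pos: [0.3787, 0.2648, 0.1315]
orientation: [-0.018, 1.0, 0.0, 0.001]
contact_force: [-0.7, -0.1, 7.0]
grip_width: 0.0505
finger_force: 41.2
shift now-axes [-0.05 -0.09  0.02] shift goal-axes [-0.05 -0.09  0.02] turn [0.001 0.001 0.   ]
t 3.6 tcp [0.3787 0.2648 0.1315] F [-0.7 -0.1  7. ] T [-0.08  0.2  -0.  ] w 0.0505 ff 41.235942821076605 q [-0.73  0.42 -0.01  2.11  0.01  0.61  0.86]
```

```bash
python3 -m crank '[[0,0,-0.4,0,0,0],[0,0,-0.8,0,0,0],[0,0,-0.9,0,0,0],[-0.2,-0.5,-0.68,0,0,0],[-0.4,-1,-0.68,0,0,0],[-0.4,-1,-0.68,0,0,0],[-0.4,-1,-0.68,0,0,0],[-0.4,-1,-0.68,0,0,0],[-0.4,-1,-0.68,0,0,0],[-0.4,-1,-0.68,0,0,0],[-0.4,-1,-0.68,0,0,0],[-0.4,-1,-0.68,0,0,0]]'
python3 -m crank '[[-0.2,-0.5,-0.5,0,0,0],[0,0,0,0,-0.06,0],[0,0,0,0,-0.12,0],[0,0,0,0,-0.12,0],[0,0,0,0,-0.12,0],[0,0,0,0,-0.104,0],[0,0,0,0,0,0],[0,0,0,0,0,0]]'
python3 -c "
from h import *;goal([.5753,.0378,.3372],.5236)
from plant import ctrl
s=ctrl.snapshot('scene')['image'];t=ctrl.snapshot('top')['image']
cv2.imwrite('pics/a1.png',np.hstack([s[100:400,150:550],t[80:380,120:520]]))"
```

```text
clock: 4.8
tool_pos: [0.4706, 0.0538, 0.3378]
orientation: [-0.018, 1.0, 0.0, 0.0]
contact_force: [-0.2, -0.5, -4.2]
grip_width: 0.0508
finger_force: 43.4
clock: 5.6
tool_pos: [0.4758, 0.0424, 0.3494]
orientation: [-0.017, 0.966, 0.004, 0.258]
contact_force: [-0.0, -0.6, -3.7]
grip_width: 0.0507
finger_force: 43.5
shift now-axes [-3.2  -0.32  2.4 ] shift goal-axes [-3.19 -0.32  2.41] turn [-0.    -0.001 -0.   ]
t 5.6 tcp [0.4758 0.0424 0.3494] F [-0.  -0.6 -3.7] T [-0.01  1.09  0.02] w 0.0507 ff 43.500311361422064 q [-0.39 -0.11  0.08  2.21  0.28  0.55  1.09]
```

View pics/a1.png

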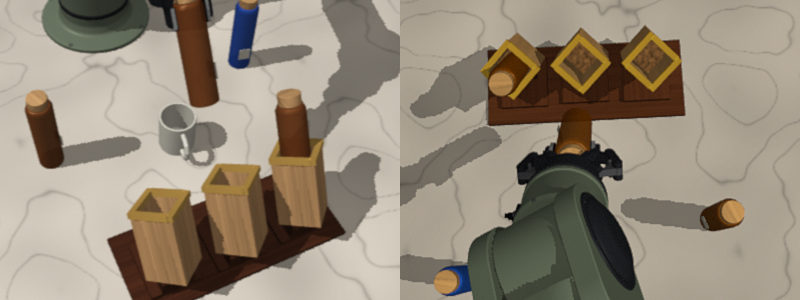

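```bash
python3 -m crank '[[-0.6,-0.08,0.4,0,0,0],[-0.8,-0.08,0.6,0,0,0],[-0.8,-0.08,0.6,0,0,0],[-0.6,-0.08,0.5,0,0,0],[-0.39,0,0.3,0,0,0],[0,0,0,0,0,0],[0,0,0,0,0,0],[0,0,0,0,0,0]]'
python3 - <<'E'
from h import *;goal([.5753,.0378,.3372],.5236)
from plant import ctrl
S=ctrl.snapshot('scene');T=ctrl.snapshot('top');s=S['image'];t=T['image']
o=ctrl.observe();p=o["tool_pos"];z=R.from_quat(o["orientation"]).apply([0,0,1])
bot=p+z*.1315; rim=lambda k:bot+z*k
print("pred bottom",bot,proj(S,bot),proj(T,bot))
# silhouette edges of amber jar on cross-lines: scene
for nm,I,b in(("scene",S,bot),("top",T,bot)):
    hsv=cv2.cvtColor(I["image"],cv2.COLOR_BGR2HSV)
    m=cv2.inRange(hsv,(5,150,20),(15,255,150))
    for k in(-.02,-.03,-.04,-.05):
        c=proj(I,b+z*k)[0];d=proj(I,b+z*(k+.01))[0]-c;n=np.array([-d[1],d[0]])/np.hypot(*d)
        r=np.arange(-30,30,.25);q=np.round(c+r[:,None]*n).astype(int);ok=m[q[:,1].clip(0,479),q[:,0].clip(0,639)]>0
        print(nm,k,"axis off px",r[ok].mean() if ok.any() else None,"width",np.ptp(r[ok]) if ok.any() else 0,"n",n)
cv2.imwrite('pics/a2.png',np.hstack([cv2.resize(s[170:370,290:490],None,fx=2,fy=2),cv2.resize(t[60:260,200:400],None,fx=2,fy=2)]))
E
```

```text
clock: 6.5
tool_pos: [0.575, 0.0382, 0.3369]
orientation: [-0.017, 0.966, 0.005, 0.259]
contact_force: [-0.2, 0.9, -5.5]
grip_width: 0.0508
finger_force: 43.5
shift now-axes [-0.02 -0.02 -0.  ] shift goal-axes [-0.02 -0.02 -0.  ] turn [0. 0. 0.]
t 6.5 tcp [0.575  0.0382 0.3369] F [-0.2  0.9 -5.5] T [-0.02  1.13 -0.01] w 0.0508 ff 43.49688767615589 q [-0.36  0.1   0.15  2.04  0.16  0.49  1.27]
pred bottom [0.64088462 0.04059254 0.22326939] [[376.91815702 250.60172228]] [[299.12484293 148.64213199]]
scene -0.02 axis off px 1.125 width 29.25 n [-0.9862922   0.16500817]
scene -0.03 axis off px 0.625 width 30.25 n [-0.9862922   0.16500817]
scene -0.04 axis off px 0.75 width 30.0 n [-0.9862922   0.16500817]
scene -0.05 axis off px 0.875 width 30.25 n [-0.9862922   0.16500817]
top -0.02 axis off px 4.52317880794702 width 59.75 n [0.98229585 0.18733622]
top -0.03 axis off px 4.093949044585988 width 59.75 n [0.98229585 0.18733622]
top -0.04 axis off px 3.0512048192771086 width 59.75 n [0.98229585 0.18733622]
top -0.05 axis off px 2.8871951219512195 width 59.75 n [0.98229585 0.18733622]
```

View pics/a2.png

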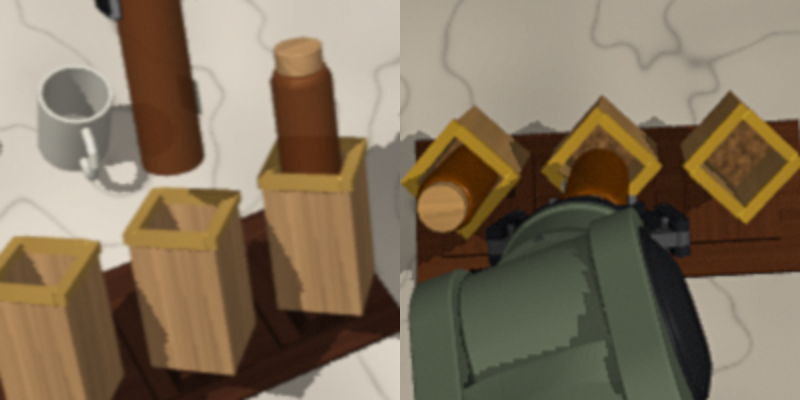

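Jar hangs on axis above the middle mouth (scene bottom about (377,256), mouth near (381,278)). I'll refine the mouth centres from the rim corners.

Run:
```python
from h import *;from plant import ctrl
np.set_printoptions(precision=4,suppress=True)
S={n:ctrl.snapshot(n) for n in("scene","top")};C={}
for n,s in S.items():
    im=cv2.imread(f"pics/{n}0.png");hsv=cv2.cvtColor(im,cv2.COLOR_BGR2HSV);m=cv2.inRange(hsv,(19,130,90),(28,255,255))
    for c in cv2.findContours(m,0,2)[0]:
        if cv2.contourArea(c)<1000: continue
        q=cv2.approxPolyN(c,4,ensure_convex=True).reshape(4,2).astype(float)
        A=np.c_[q[2]-q[0],-(q[3]-q[1])];x=q[0]+(q[2]-q[0])*np.linalg.solve(A,q[1]-q[0])[0]
        M=cv2.minEnclosingCircle(c)[0][0]
        C[n,("R" if (x[0]>335)==(n=="top") and not(n=="scene" and x[0]>345) else "M")]=x
        print(n,q.tolist(),"ctr",x,"@.18",ray(s,x,.18))
for k in "RM": print(k,C["top",k],C["scene",k],tri(S["top"],C["top",k],S["scene"],C["scene",k]))
for p in([.668,-.089,.18],[.666,.041,.18]): print(p,proj(S["scene"],p),proj(S["top"],p))
```

```text
scene [[343.0, 291.0], [322.0, 322.0], [273.0, 319.0], [297.0, 288.0]] ctr [309.1591 304.5364] @.18 [ 0.6712 -0.0895  0.18  ]
scene [[412.0, 265.0], [397.0, 295.0], [349.0, 291.0], [366.0, 264.0]] ctr [380.1461 278.1461] @.18 [0.6673 0.0386 0.18  ]
top [[332.0, 142.0], [302.0, 175.0], [269.0, 145.0], [299.0, 112.0]] ctr [300.5 143.5] @.18 [0.6661 0.0407 0.18  ]
top [[403.0, 140.0], [372.0, 172.0], [340.0, 143.0], [370.0, 110.0]] ctr [371.0169 141.523 ] @.18 [ 0.6681 -0.0881  0.18  ]
R [371.0169 141.523 ] [309.1591 304.5364] [ 0.6693 -0.0886  0.1765]
M [300.5 143.5] [380.1461 278.1461] [0.6665 0.04   0.1782]
[0.668, -0.089, 0.18] [[308.7091 302.8362]] [[371.4957 141.554 ]]
[0.666, 0.041, 0.18] [[381.0937 277.1051]] [[300.3487 143.5564]]
```

```bash
cat > guard.py <<'E'
import sys,json,numpy as np
from scipy.spatial.transform import Rotation as R
from plant import ctrl
o=ctrl.observe();Ri=R.from_quat(o["orientation"]).inv()
f=Ri.apply(o["contact_force"]);tq=Ri.apply(o["wrist_torque"])
if sys.argv[1]=="ref": json.dump([f.tolist(),tq.tolist()],open("ref.json","w"))
r=np.array(json.load(open("ref.json")));d=f-r[0]
print("dF tool",np.round(d,1),"dT",np.round(tq-r[1],2),"tcp",np.round(o["tool_pos"],4),"t",o["clock"],"ff",round(o["finger_force"],1))
if sys.argv[1]!="ref": sys.exit(not(d[2]>-float(sys.argv[1]) and np.hypot(d[0],d[1])<float(sys.argv[2])))
E
python3 guard.py ref
python3 -m crank '[[0,0.05,0.4,0,0,0],[0,0,0.6,0,0,0],[0,0,0.6,0,0,0],[0,0,0.3,0,0,0],[0,0,0,0,0,0]]' >/dev/null && python3 guard.py 3 5 &&
python3 -m crank '[[0,0,0.15,0,0,0],[0,0,0.15,0,0,0],[0,0,0,0,0,0]]' >/dev/null && python3 guard.py 3 5 &&
python3 -m crank '[[0,0,0.15,0,0,0],[0,0,0.15,0,0,0],[0,0,0.1,0,0,0]]' >/dev/null && python3 guard.py 3 5 &&
python3 -m crank '[[0,0,0.15,0,0,0],[0,0,0.15,0,0,0],[0,0,0.1,0,0,0]]' >/dev/null && python3 guard.py 3 5
python3 -c "
from h import *;goal([.6665,.040,.18],.5236)"
```

```text
dF tool [0. 0. 0.] dT [0. 0. 0.] tcp [0.5752 0.0382 0.3371] t 6.7 ff 43.5
dF tool [ 0.3  0.  -0.8] dT [-0.02  0.02 -0.05] tcp [0.5992 0.0402 0.2943] t 7.2 ff 43.5
dF tool [ 0.9 -0.7  0.1] dT [-0.02  0.01 -0.02] tcp [0.603  0.0404 0.289 ] t 7.5 ff 43.5
dF tool [ 0.2  0.1 -0.6] dT [-0.04  0.01 -0.02] tcp [0.6081 0.0405 0.2802] t 7.8 ff 43.5
dF tool [-0.8 -0.6 -0.6] dT [ 0.03 -0.01 -0.05] tcp [0.6131 0.0407 0.2714] t 8.1 ff 43.5
shift now-axes [-0.02 -0.1   4.23] shift goal-axes [-0.02 -0.1   4.23] turn [-0.  0.  0.]
t 8.1 tcp [0.6131 0.0407 0.2714] F [ 0.8 -0.2 -3.9] T [-0.07  1.06 -0.03] w 0.0508 ff 43.49939063860802 q [-0.33  0.25  0.14  2.05  0.14  0.33  1.28]
```

```bash
Z(){ python3 guard.py 3 6; }; 
python3 -m crank '[[0,-0.04,0.06,0,0,0],[0,-0.04,0.1,0,0,0],[0,0,0.1,0,0,0],[0,0,0.1,0,0,0]]' >/dev/null && Z &&
python3 -m crank '[[0,0,0.1,0,0,0],[0,0,0.1,0,0,0],[0,0,0.1,0,0,0],[0,0,0.1,0,0,0]]' >/dev/null && Z &&
python3 -m crank '[[0,0,0.1,0,0,0],[0,0,0.1,0,0,0],[0,0,0.1,0,0,0],[0,0,0.1,0,0,0]]' >/dev/null && Z &&
python3 -m crank '[[0,0,0.1,0,0,0],[0,0,0.1,0,0,0],[0,0,0.1,0,0,0],[0,0,0.04,0,0,0]]' >/dev/null && Z &&
python3 -m crank '[[0,0,0.06,0,0,0],[0,0,0.04,0,0,0]]' >/dev/null && Z
python3 -c "
from h import *;goal([.6665,.040,.18],.5236)"
```

```text
dF tool [-1.  -0.2 -0.4] dT [-0.02 -0.01 -0.1 ] tcp [0.6177 0.0388 0.2639] t 8.5 ff 43.5
dF tool [-0.4 -0.4 -0.2] dT [ 0.01 -0.01 -0.07] tcp [0.6227 0.0391 0.2552] t 8.9 ff 43.5
dF tool [ 0.8 -0.4 -0.6] dT [-0.08  0.1  -0.05] tcp [0.6277 0.0393 0.2465] t 9.3 ff 43.5
dF tool [ 0.1 -0.1 -0.3] dT [ 0.02  0.02 -0.1 ] tcp [0.6318 0.0394 0.239 ] t 9.7 ff 43.5
dF tool [-0.2 -1.8 -0.5] dT [ 0.02  0.   -0.06] tcp [0.6331 0.0394 0.2371] t 9.9 ff 43.5
shift now-axes [-0.01 -0.02  2.65] shift goal-axes [-0.01 -0.02  2.65] turn [0. 0. 0.]
t 9.9 tcp [0.6331 0.0394 0.2371] F [ 0.3 -1.4 -4.3] T [-0.06  1.07 -0.01] w 0.0509 ff 43.499610858707456 q [-0.31  0.33  0.13  2.04  0.13  0.25  1.3 ]
```

```bash
Z(){ python3 guard.py 2.5 6; }; 
python3 -m crank '[[0,0,0.06,0,0,0],[0,0,0.06,0,0,0],[0,0,0.06,0,0,0]]' >/dev/null && Z &&
python3 -m crank '[[0,0,0.04,0,0,0],[0,0,0.04,0,0,0]]' >/dev/null && Z &&
python3 -m crank '[[0,0,0.04,0,0,0],[0,0,0.04,0,0,0]]' >/dev/null && Z &&
python3 -m crank '[[0,0,0.04,0,0,0],[0,0,0.04,0,0,0]]' >/dev/null && Z &&
python3 -m crank '[[0,0,0.04,0,0,0],[0,0,0.04,0,0,0]]' >/dev/null && Z &&
python3 -m crank '[[0,0,0.04,0,0,0],[0,0,0.04,0,0,0]]' >/dev/null && Z &&
python3 -m crank '[[0,0,0.04,0,0,0],[0,0,0.04,0,0,0]]' >/dev/null && Z &&
python3 -m crank '[[0,0,0.04,0,0,0],[0,0,0.04,0,0,0]]' >/dev/null && Z &&
python3 -m crank '[[0,0,0.04,0,0,0],[0,0,0.04,0,0,0]]' >/dev/null && Z &&
python3 -m crank '[[0,0,0.04,0,0,0],[0,0,0.04,0,0,0]]' >/dev/null && Z
python3 -c "
from h import *;goal([.6665,.040,.18],.5236)"
```

```text
dF tool [ 0.7 -0.3 -1.1] dT [-0.02  0.03 -0.09] tcp [0.6354 0.0395 0.2332] t 10.2 ff 43.5
dF tool [ 0.5 -0.2 -0.5] dT [ 0.06  0.06 -0.06] tcp [0.6364 0.0395 0.2315] t 10.4 ff 43.5
dF tool [-0.6  0.  -0.1] dT [-0.06  0.03 -0.04] tcp [0.6374 0.0396 0.2298] t 10.6 ff 43.5
dF tool [-0.4 -0.6 -0.7] dT [ 0.01  0.   -0.01] tcp [0.6383 0.0396 0.228 ] t 10.8 ff 43.5
dF tool [ 0.  -0.4 -1.2] dT [0.06 0.01 0.  ] tcp [0.6393 0.0396 0.2263] t 11.0 ff 43.5
dF tool [-0.3 -1.4 -0.3] dT [-0.01  0.04 -0.04] tcp [0.6403 0.0397 0.2246] t 11.2 ff 43.5
dF tool [-0.3 -0.4 -1.4] dT [-0.05  0.01 -0.01] tcp [0.6413 0.0397 0.2228] t 11.4 ff 43.5
dF tool [ 0.1  0.3 -0.8] dT [ 0.  -0.  -0.1] tcp [0.6423 0.0398 0.2211] t 11.6 ff 43.5
dF tool [ 0.5 -0.8 -1. ] dT [-0.    0.03 -0.09] tcp [0.6433 0.0398 0.2193] t 11.8 ff 43.5
dF tool [ 0.3  0.  -0.9] dT [-0.    0.   -0.05] tcp [0.6444 0.0398 0.2176] t 12.0 ff 43.5
shift now-axes [-0.01 -0.02  1.75] shift goal-axes [-0.01 -0.02  1.75] turn [0. 0. 0.]
t 12.0 tcp [0.6444 0.0398 0.2176] F [-0.3  0.4 -4.2] T [-0.04  1.08 -0.01] w 0.0507 ff 43.49987894122023 q [-0.3   0.38  0.13  2.03  0.13  0.22  1.29]
```

```bash
Z(){ python3 guard.py 2.5 6; }; 
python3 -m crank '[[0,0,0.04,0,0,0],[0,0,0.04,0,0,0]]' >/dev/null && Z &&
python3 -m crank '[[0,0,0.04,0,0,0],[0,0,0.04,0,0,0]]' >/dev/null && Z &&
python3 -m crank '[[0,0,0.04,0,0,0],[0,0,0.04,0,0,0]]' >/dev/null && Z &&
python3 -m crank '[[0,0,0.04,0,0,0],[0,0,0.04,0,0,0]]' >/dev/null && Z &&
python3 -m crank '[[0,0,0.04,0,0,0],[0,0,0.04,0,0,0]]' >/dev/null && Z &&
python3 -m crank '[[0,0,0.04,0,0,0],[0,0,0.04,0,0,0]]' >/dev/null && Z &&
python3 -m crank '[[0,0,0.04,0,0,0],[0,0,0.04,0,0,0]]' >/dev/null && Z &&
python3 -m crank '[[0,0,0.04,0,0,0],[0,0,0.04,0,0,0]]' >/dev/null && Z &&
python3 -m crank '[[0,0,0.04,0,0,0],[0,0,0.04,0,0,0]]' >/dev/null && Z &&
python3 -m crank '[[0,0,0.04,0,0,0],[0,0,0.04,0,0,0]]' >/dev/null && Z
python3 -c "
from h import *;goal([.6665,.040,.18],.5236)"
```

```text
dF tool [-0.7  0.3 -0.5] dT [-0.03  0.03 -0.08] tcp [0.6453 0.0399 0.2159] t 12.2 ff 43.5
dF tool [ 0.6 -1.  -0.5] dT [-0.    0.03 -0.06] tcp [0.6464 0.0399 0.2142] t 12.4 ff 43.5
dF tool [ 0.4 -0.8  0.1] dT [ 0.04  0.01 -0.03] tcp [0.6473 0.0399 0.2124] t 12.6 ff 43.5
dF tool [ 0.1 -0.4 -0.7] dT [-0.02  0.01 -0.08] tcp [0.6483 0.04   0.2107] t 12.8 ff 43.5
dF tool [ 0.3 -0.5 -1.3] dT [ 0.01  0.05 -0.06] tcp [0.6493 0.04   0.209 ] t 13.0 ff 43.5
dF tool [-0.1 -0.6 -0.3] dT [-0.04 -0.02 -0.1 ] tcp [0.6503 0.04   0.2072] t 13.2 ff 43.5
dF tool [ 0.3 -1.6 -1. ] dT [-0.04  0.01 -0.01] tcp [0.6513 0.0401 0.2055] t 13.4 ff 43.5
dF tool [ 0.5 -0.5 -0. ] dT [-0.07  0.06 -0.08] tcp [0.6524 0.0401 0.2038] t 13.6 ff 43.5
dF tool [-0.3 -0.8 -1.4] dT [-0.02 -0.01 -0.05] tcp [0.6533 0.0402 0.202 ] t 13.8 ff 43.5
dF tool [ 0.1 -0.9 -0.1] dT [ 0.04  0.01 -0.06] tcp [0.6543 0.0402 0.2003] t 14.0 ff 43.5
shift now-axes [-0.01 -0.02  0.95] shift goal-axes [-0.01 -0.02  0.95] turn [0. 0. 0.]
t 14.0 tcp [0.6543 0.0402 0.2003] F [ 0.3 -0.5 -4.8] T [-0.09  1.08 -0.02] w 0.0508 ff 43.50023499879171 q [-0.28  0.42  0.12  2.02  0.14  0.18  1.28]
```

```bash
Z(){ python3 guard.py 2.5 6; }; 
python3 -m crank '[[0,0,0.04,0,0,0],[0,0,0.04,0,0,0]]' >/dev/null && Z &&
python3 -m crank '[[0,0,0.04,0,0,0],[0,0,0.04,0,0,0]]' >/dev/null && Z &&
python3 -m crank '[[0,0,0.04,0,0,0],[0,0,0.04,0,0,0]]' >/dev/null && Z 
python3 -c "
from h import *;goal([.6665,.040,.18],.5236)
from plant import ctrl
s=ctrl.snapshot('scene')['image'];t=ctrl.snapshot('top')['image']
cv2.imwrite('pics/a3.png',np.hstack([cv2.resize(s[170:370,290:490],None,fx=2,fy=2),cv2.resize(t[60:260,200:400],None,fx=2,fy=2)]))"
```

```text
dF tool [ 0.3 -0.7 -5. ] dT [-0.04  0.1  -0.04] tcp [0.6553 0.0402 0.1987] t 14.2 ff 43.7
shift now-axes [-0.01 -0.02  0.87] shift goal-axes [-0.01 -0.02  0.87] turn [0. 0. 0.]
t 14.2 tcp [0.6553 0.0402 0.1987] F [-2.4 -0.4 -0.7] T [-0.01  1.17  0.  ] w 0.0505 ff 43.70407872265787 q [-0.28  0.43  0.12  2.02  0.15  0.18  1.28]
```

View pics/a3.png

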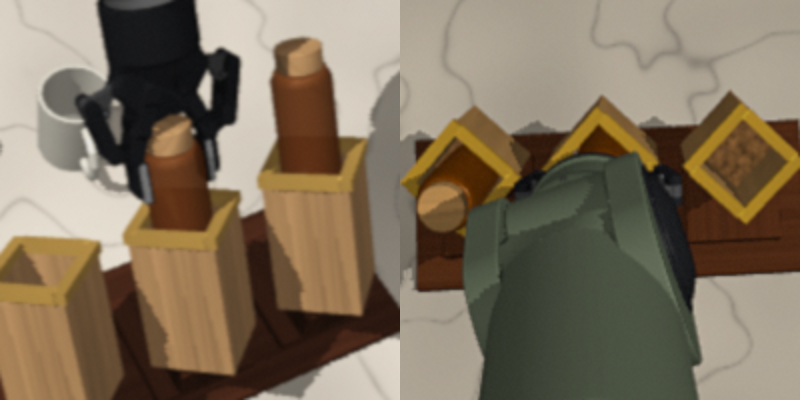

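First jar is on the stop, with its stopper out at crop (172,135). I'll ease it toward the low corner, then release.

```bash
python3 -m crank '[[0.04,0,0,0,0,0],[0.04,0,0,0,0,0],[0.03,0,0,0,0,0]]' >/dev/null; python3 guard.py 12 6 && python3 -m crank '[[0.03,0,0,0,0,0],[0,0,0,0,0,0]]'>/dev/null;  python3 guard.py 12 6
python3 -m crank '[[0,0,0,0,0,0],[0,0,0,0,0,0],[0,0,0,0,0,0],[0,0,0,0,0,0],[0,0,0,0,0,0]]' 0
python3 -c "
from h import *;goal([.6665,.040,.18],.5236)"
```

```text
dF tool [-1.2 -1.7 -3. ] dT [-0.08 -0.51 -0.04] tcp [0.6531 0.0402 0.1975] t 14.6 ff 43.8
dF tool [-2.1 -0.4 -3.9] dT [-0.02 -0.52  0.01] tcp [0.6523 0.0402 0.197 ] t 14.8 ff 43.8
clock: 15.3
tool_pos: [0.6523, 0.0401, 0.1969]
orientation: [-0.017, 0.966, 0.005, 0.259]
contact_force: [0.5, -1.1, -0.5]
grip_width: 0.0854
finger_force: 0.0
shift now-axes [-0.15 -0.02  0.87] shift goal-axes [-0.15 -0.02  0.87] turn [0. 0. 0.]
t 15.3 tcp [0.6523 0.0401 0.1969] F [ 0.5 -1.1 -0.5] T [-0.    0.55 -0.03] w 0.0854 ff 0.0 q [-0.28  0.42  0.12  2.03  0.16  0.17  1.27]
```

```bash
python3 -m crank '[[0,0,-0.3,0,0,0],[0,0,-0.7,0,0,0],[0,0,-1,0,0,0],[0,0,-1,0,0,0],[0,0,-1,0,0,0],[0,0,-0.8,0,0,0],[0,0,0,0,0.12,0],[0,0,0,0,0.12,0],[0,0,0,0,0.12,0],[0,0,0,0,0.12,0],[0,0,0,0,0.044,0]]'
python3 -m crank '[[0.8,-0.96,0.2,0,0,0],[0.8,-0.96,0.2,0,0,0],[0.8,-0.96,0.2,0,0,0],[0.8,-0.96,0.2,0,0,0],[0.8,-0.96,0.2,0,0,0],[0.8,-0.96,0.2,0,0,0],[0.8,-0.96,0.2,0,0,0],[0.8,-0.96,0.2,0,0,0],[0.8,-0.96,0.2,0,0,0],[0.4,-0.5,0.2,0,0,0],[0,0,0,0,0,0]]'
python3 - <<'E'
from h import *;goal([.3935,-.2197,.131])
from plant import ctrl
S=ctrl.snapshot('scene');s=S['image'];t=ctrl.snapshot('top')['image']
a=np.array([-.4997,-.0175,.866]);m=np.array([.6665,.04,.18])
print({k:proj(S,m+a*k/1000)[0].round(1) for k in(80,85,90)})
cv2.imwrite('pics/b1.png',np.hstack([cv2.resize(s[170:370,290:490],None,fx=2,fy=2),cv2.resize(t[60:260,200:400],None,fx=2,fy=2)]))
E
```

```text
clock: 16.4
tool_pos: [0.5928, 0.038, 0.3012]
orientation: [-0.018, 1.0, 0.0, -0.002]
contact_force: [-0.8, -0.1, -0.7]
grip_width: 0.0852
finger_force: 0.0
clock: 17.5
tool_pos: [0.4088, -0.1985, 0.2509]
orientation: [-0.016, 1.0, -0.0, -0.0]
contact_force: [0.1, 0.6, 0.8]
grip_width: 0.0858
finger_force: 0.0
shift now-axes [ 0.64 -0.83  4.8 ] shift goal-axes [ 0.64 -0.83  4.8 ] turn [-0.    -0.    -0.003]
t 17.5 tcp [ 0.4088 -0.1985  0.2509] F [0.1 0.6 0.8] T [0.09 0.02 0.01] w 0.0858 ff 0.0 q [ 0.17  0.23  0.18  2.01 -0.05  0.91  1.98]
{80: array([373.5, 234.8]), 85: array([373.1, 232. ]), 90: array([372.6, 229.2])}
```

View pics/b1.png

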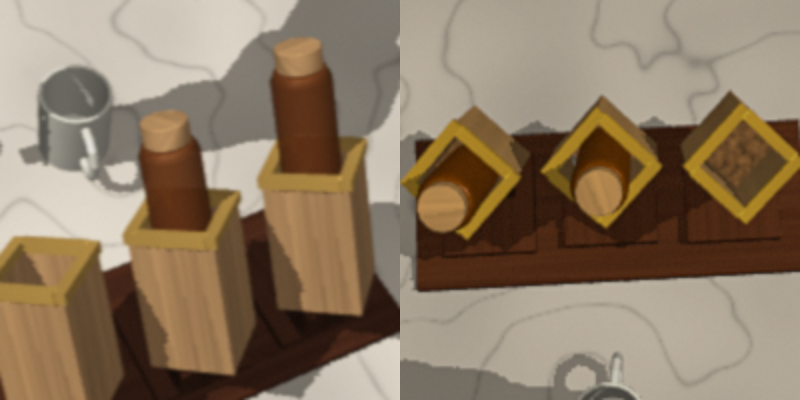

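Jar 1 sits in the middle cubby, stopper at crop (165,130). Now the second jar.

```bash
python3 -m crank '[[0.34,-0.43,0.3,0,0,0],[0.3,-0.4,0.3,0,0,0],[0,0,0.5,0,0,0],[0,0,0.7,0,0,0],[0,0,0.7,0,0,0],[0,0,0.7,0,0,0],[0,0,0.7,0,0,0],[0,0,0.6,0,0,0],[0,0,0.3,0,0,0],[0,0,0,0,0,0]]'
python3 -c "
from h import *;goal([.3935,-.2197,.131])"
python3 -m crank '[[0,0,0,0,0,0],[0,0,0,0,0,0],[0,0,0,0,0,0],[0,0,0,0,0,0],[0,0,0,0,0,0],[0,0,0,0,0,0]]' 255 40
python3 -c "
from h import *;goal([.3935,-.2197,.131])"
```

```text
clock: 18.6
tool_pos: [0.3953, -0.2177, 0.1304]
orientation: [-0.018, 1.0, 0.0, -0.001]
contact_force: [-0.5, -0.2, 0.6]
grip_width: 0.0853
finger_force: 0.0
shift now-axes [ 0.08 -0.08 -0.03] shift goal-axes [ 0.08 -0.08 -0.03] turn [ 0.001 -0.001  0.001]
t 18.6 tcp [ 0.3953 -0.2177  0.1304] F [-0.5 -0.2  0.6] T [-0.02 -0.01  0.  ] w 0.0853 ff 0.0 q [ 0.25  0.42  0.15  2.14 -0.11  0.59  2.09]
clock: 19.2
tool_pos: [0.3958, -0.2185, 0.1317]
orientation: [-0.018, 1.0, -0.0, 0.001]
contact_force: [-2.0, 0.2, 10.7]
grip_width: 0.0509
finger_force: 40.0
shift now-axes [ 0.09 -0.04  0.03] shift goal-axes [ 0.09 -0.04  0.03] turn [-0.     0.002  0.   ]
t 19.2 tcp [ 0.3958 -0.2185  0.1317] F [-2.   0.2 10.7] T [ 0.32  0.32 -0.04] w 0.0509 ff 39.959413055330515 q [ 0.25  0.41  0.15  2.14 -0.11  0.59  2.09]
```

```bash
python3 -m crank '[[0,0,-0.4,0,0,0],[0,0,-0.8,0,0,0],[0,0,-0.9,0,0,0],[-0.4,0.5,-0.8,0,0,0],[-0.4,0.6,-0.8,0,0,0],[-0.4,0.6,-0.8,0,0,0],[-0.4,0.6,-0.8,0,0,0],[-0.4,0.6,-0.8,0,0,0],[-0.4,0.6,-0.8,0,0,0],[-0.4,0.6,-0.8,0,0,0],[-0.4,0.5,-0.6,0,0,0],[-0.3,0.2,-0.4,0,0,0]]'
python3 -m crank '[[0,0,0,0,-0.06,0],[0,0,0,0,-0.12,0],[0,0,0,0,-0.12,0],[0,0,0,0,-0.12,0],[0,0,0,0,-0.104,0],[0,0,0,0,0,0],[0,0,0,0,0,0]]'
python3 -c "
from h import *;goal([.580,-.092,.338],.5236)"
```

```text
clock: 20.4
tool_pos: [0.4787, -0.0943, 0.3499]
orientation: [-0.018, 1.0, 0.0, 0.001]
contact_force: [0.4, -0.1, -5.5]
grip_width: 0.051
finger_force: 43.1
clock: 21.1
tool_pos: [0.478, -0.0956, 0.3486]
orientation: [-0.017, 0.966, 0.005, 0.258]
contact_force: [0.4, -0.4, -3.6]
grip_width: 0.0509
finger_force: 43.2
shift now-axes [-3.33  0.    2.4 ] shift goal-axes [-3.32  0.    2.41] turn [ 0.    -0.001 -0.   ]
t 21.1 tcp [ 0.478  -0.0956  0.3486] F [ 0.4 -0.4 -3.6] T [-0.01  1.   -0.02] w 0.0509 ff 43.18568757036701 q [-0.01 -0.08  0.13  2.18 -0.14  0.52  1.84]
```

```bash
python3 -m crank '[[-0.6,0,0.4,0,0,0],[-0.8,0,0.6,0,0,0],[-0.8,0,0.6,0,0,0],[-0.7,0,0.5,0,0,0],[-0.42,0,0.3,0,0,0],[0,0,0,0,0,0],[0,0,0,0,0,0],[0,0,0,0,0,0]]'
python3 - <<'E'
from h import *;goal([.580,-.092,.338],.5236)
from plant import ctrl
S=ctrl.snapshot('scene');T=ctrl.snapshot('top');s=S['image'];t=T['image']
o=ctrl.observe();p=o["tool_pos"];r=R.from_quat(o["orientation"]);z=r.apply([0,0,1])
bot=p+z*.1317+r.apply([.0022,0,0])
hsv=cv2.cvtColor(s,cv2.COLOR_BGR2HSV);m=cv2.inRange(hsv,(5,150,20),(15,255,150))
for k in(-.02,-.03,-.04,-.05):
    c=proj(S,bot+z*k)[0];d=proj(S,bot+z*(k+.01))[0]-c;n=np.array([-d[1],d[0]])/np.hypot(*d)
    q=np.arange(-30,30,.25);w=np.round(c+q[:,None]*n).astype(int);ok=m[w[:,1],w[:,0]]>0
    print(k,"off px",q[ok].mean(),"width",np.ptp(q[ok]))
c=proj(S,bot+z*.05)[0];print("axis at mouth",c,"rim ctr 309.2 304.5",'dir n',n)
cv2.imwrite('pics/b2.png',np.hstack([cv2.resize(s[170:370,230:430],None,fx=2,fy=2),cv2.resize(t[60:260,250:450],None,fx=2,fy=2)]))
E
```

```text
clock: 21.9
tool_pos: [0.5797, -0.0919, 0.338]
orientation: [-0.017, 0.966, 0.005, 0.259]
contact_force: [-0.0, -0.4, -3.9]
grip_width: 0.0511
finger_force: 43.2
shift now-axes [-0.01 -0.    0.  ] shift goal-axes [-0.01 -0.    0.  ] turn [-0. -0. -0.]
t 21.9 tcp [ 0.5797 -0.0919  0.338 ] F [-0.  -0.4 -3.9] T [-0.04  1.07 -0.03] w 0.0511 ff 43.18691922817379 q [-0.02  0.12  0.13  2.01 -0.17  0.49  1.84]
-0.02 off px 1.25 width 29.5
-0.03 off px 1.0 width 29.5
-0.04 off px 1.25 width 30.5
-0.05 off px 0.875 width 30.75
axis at mouth [309.03466516 303.25557799] rim ctr 309.2 304.5 dir n [-0.97411831  0.22603875]
```

View pics/b2.png

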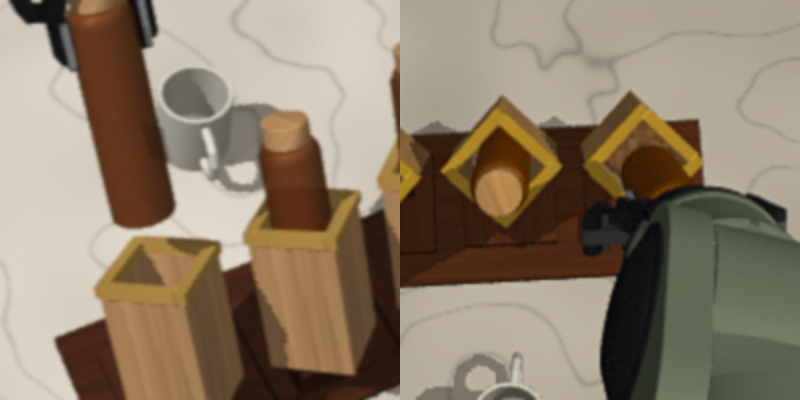

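Jar 2 hangs on line above the right mouth (about 1 px left of centre); I'll nudge +y slightly and ease it in.

```bash
Z(){ python3 guard.py 2.5 5; }; python3 guard.py ref
python3 -m crank '[[0,0.05,0.4,0,0,0],[0,0,0.6,0,0,0],[0,0,0.6,0,0,0],[0,0,0.3,0,0,0],[0,0,0,0,0,0]]' >/dev/null && Z &&
python3 -m crank '[[0,0,0.15,0,0,0],[0,0,0.15,0,0,0],[0,0,0,0,0,0]]' >/dev/null && Z &&
python3 -m crank '[[0,0,0.15,0,0,0],[0,0,0.15,0,0,0],[0,0,0.1,0,0,0]]' >/dev/null && Z &&
python3 -m crank '[[0,0,0.15,0,0,0],[0,0,0.15,0,0,0],[0,0,0.1,0,0,0]]' >/dev/null && Z &&
python3 -m crank '[[0,0,0.1,0,0,0],[0,0,0.1,0,0,0],[0,0,0.1,0,0,0],[0,0,0.1,0,0,0]]' >/dev/null && Z &&
python3 -m crank '[[0,0,0.1,0,0,0],[0,0,0.1,0,0,0],[0,0,0.1,0,0,0],[0,0,0.1,0,0,0]]' >/dev/null && Z &&
python3 -m crank '[[0,0,0.1,0,0,0],[0,0,0.1,0,0,0],[0,0,0.1,0,0,0],[0,0,0.1,0,0,0]]' >/dev/null && Z &&
python3 -m crank '[[0,0,0.1,0,0,0],[0,0,0.1,0,0,0],[0,0,0.1,0,0,0],[0,0,0.04,0,0,0]]' >/dev/null && Z
python3 -c "
from h import *;goal([.6685,-.0888,.18],.5236)"
```

```text
dF tool [0. 0. 0.] dT [0. 0. 0.] tcp [ 0.5798 -0.0919  0.3382] t 22.0 ff 43.2
dF tool [ 0.8 -0.3 -0.6] dT [ 0.03  0.03 -0.02] tcp [ 0.6038 -0.0896  0.2953] t 22.5 ff 43.2
dF tool [1.2 0.2 0.2] dT [ 0.01 -0.05  0.  ] tcp [ 0.6077 -0.0895  0.2902] t 22.8 ff 43.2
dF tool [0.6 0.7 0.1] dT [-0.    0.11 -0.03] tcp [ 0.6128 -0.0893  0.2813] t 23.1 ff 43.2
dF tool [0.3 0.1 0.4] dT [-0.02 -0.    0.08] tcp [ 0.6178 -0.0892  0.2725] t 23.4 ff 43.2
dF tool [-0.1  0.3  0. ] dT [-0.01 -0.02 -0.03] tcp [ 0.6228 -0.089   0.2641] t 23.8 ff 43.2
dF tool [-0.2  1.2  1.7] dT [-0.05 -0.01  0.02] tcp [ 0.6278 -0.0888  0.2555] t 24.2 ff 43.2
dF tool [ 0.2 -0.2  1.3] dT [-0.   -0.05 -0.01] tcp [ 0.6328 -0.0887  0.2468] t 24.6 ff 43.2
dF tool [0.1 0.2 0.1] dT [-0.01 -0.03  0.01] tcp [ 0.637  -0.0885  0.2393] t 25.0 ff 43.2
shift now-axes [ 0.1  -0.06  2.68] shift goal-axes [ 0.09 -0.06  2.68] turn [0. 0. 0.]
t 25.0 tcp [ 0.637  -0.0885  0.2393] F [ 0.  -0.3 -3.7] T [-0.03  1.02  0.02] w 0.0509 ff 43.18683327175677 q [ 0.03  0.35  0.05  2.01 -0.27  0.28  1.92]
```

Depth ≈ 64.7 mm; continuing slowly.

```bash
Z(){ python3 guard.py 2.5 6; }; 
python3 -m crank '[[0,0,0.06,0,0,0],[0,0,0.06,0,0,0],[0,0,0.06,0,0,0]]' >/dev/null && Z &&
python3 -m crank '[[0,0,0.04,0,0,0],[0,0,0.04,0,0,0]]' >/dev/null && Z &&
python3 -m crank '[[0,0,0.04,0,0,0],[0,0,0.04,0,0,0]]' >/dev/null && Z &&
python3 -m crank '[[0,0,0.04,0,0,0],[0,0,0.04,0,0,0]]' >/dev/null && Z &&
python3 -m crank '[[0,0,0.04,0,0,0],[0,0,0.04,0,0,0]]' >/dev/null && Z &&
python3 -m crank '[[0,0,0.04,0,0,0],[0,0,0.04,0,0,0]]' >/dev/null && Z &&
python3 -m crank '[[0,0,0.04,0,0,0],[0,0,0.04,0,0,0]]' >/dev/null && Z &&
python3 -m crank '[[0,0,0.04,0,0,0],[0,0,0.04,0,0,0]]' >/dev/null && Z &&
python3 -m crank '[[0,0,0.04,0,0,0],[0,0,0.04,0,0,0]]' >/dev/null && Z &&
python3 -m crank '[[0,0,0.04,0,0,0],[0,0,0.04,0,0,0]]' >/dev/null && Z &&
python3 -m crank '[[0,0,0.04,0,0,0],[0,0,0.04,0,0,0]]' >/dev/null && Z &&
python3 -m crank '[[0,0,0.04,0,0,0],[0,0,0.04,0,0,0]]' >/dev/null && Z &&
python3 -m crank '[[0,0,0.04,0,0,0],[0,0,0.04,0,0,0]]' >/dev/null && Z &&
python3 -m crank '[[0,0,0.04,0,0,0],[0,0,0.04,0,0,0]]' >/dev/null && Z 
python3 -c "
from h import *;goal([.6685,-.0888,.18],.5236)"
```

```text
dF tool [-0.   1.2  0.7] dT [0.   0.02 0.04] tcp [ 0.6392 -0.0885  0.2357] t 25.3 ff 43.2
dF tool [-0.2  1.4  0.7] dT [ 0.   -0.02 -0.05] tcp [ 0.6402 -0.0884  0.234 ] t 25.5 ff 43.2
dF tool [ 0.3 -0.6 -0.1] dT [-0.08  0.02  0.06] tcp [ 0.6412 -0.0883  0.2322] t 25.7 ff 43.2
dF tool [0.3 0.4 0.8] dT [-0.    0.01 -0.06] tcp [ 0.6422 -0.0883  0.2304] t 25.9 ff 43.2
dF tool [0.4 1.2 0.5] dT [-0.04  0.01  0.03] tcp [ 0.6432 -0.0883  0.2287] t 26.1 ff 43.2
dF tool [0.7 0.5 0. ] dT [ 0.02 -0.01  0.02] tcp [ 0.6442 -0.0883  0.227 ] t 26.3 ff 43.2
dF tool [1.3 0.3 0. ] dT [ 0.   -0.03  0.03] tcp [ 0.6452 -0.0882  0.2253] t 26.5 ff 43.2
dF tool [ 0.2  0.3 -0. ] dT [ 0.03  0.   -0.01] tcp [ 0.6462 -0.0882  0.2235] t 26.7 ff 43.2
dF tool [-0.6  0.8  0.3] dT [-0.07  0.06  0.  ] tcp [ 0.6472 -0.0882  0.2218] t 26.9 ff 43.2
dF tool [0.6 0.3 0. ] dT [-0.02 -0.02 -0.  ] tcp [ 0.6482 -0.0882  0.2201] t 27.1 ff 43.2
dF tool [0.  1.4 0.6] dT [-0.01  0.02  0.03] tcp [ 0.6492 -0.0881  0.2183] t 27.3 ff 43.2
dF tool [ 0.6  0.5 -1.4] dT [-0.01  0.04  0.  ] tcp [ 0.6502 -0.088   0.2166] t 27.5 ff 43.3
dF tool [-0.4  0.7 -5.9] dT [-0.1   0.22 -0.01] tcp [ 0.6512 -0.0881  0.215 ] t 27.7 ff 43.7
shift now-axes [ 0.1  -0.05  1.56] shift goal-axes [ 0.1  -0.05  1.56] turn [0.    0.001 0.   ]
t 27.7 tcp [ 0.6512 -0.0881  0.215 ] F [-2.6  0.1  1.7] T [0.03 1.27 0.07] w 0.0514 ff 43.738252914045006 q [ 0.05  0.4   0.03  1.99 -0.29  0.23  1.94]
```

```bash
python3 -m crank '[[0.03,0,0,0,0,0],[0.03,0,0,0,0,0],[0.02,0,0,0,0,0],[0,0,0,0,0,0]]' >/dev/null; python3 guard.py 12 6
python3 -m crank '[[0,0,0,0,0,0],[0,0,0,0,0,0],[0,0,0,0,0,0],[0,0,0,0,0,0],[0,0,0,0,0,0]]' 0
python3 -m crank '[[0,0,-0.3,0,0,0],[0,0,-0.7,0,0,0],[0,0,-1,0,0,0],[0,0,-1,0,0,0],[0,0,-1,0,0,0],[0,0,-0.8,0,0,0],[0,0,-0.5,0,0,0],[0.7,0,-0.5,0,0,0],[0.7,0,-0.5,0,0,0],[0.7,0,-0.5,0,0,0],[0.7,0,-0.5,0,0,0],[0,0,0,0,0,0]]'
python3 - <<'E'
from h import *
from plant import ctrl
s=ctrl.snapshot('scene')['image'];t=ctrl.snapshot('top')['image']
cv2.imwrite('pics/z.png',np.hstack([s[100:400,150:550],t[80:380,120:520]]))
E
```

```text
dF tool [-2.   1.  -5.7] dT [-0.07 -0.58  0.01] tcp [ 0.6497 -0.0881  0.2143] t 28.1 ff 43.7
clock: 28.6
tool_pos: [0.6495, -0.0881, 0.2139]
orientation: [-0.017, 0.966, 0.005, 0.259]
contact_force: [-0.5, -0.9, -0.1]
grip_width: 0.0854
finger_force: 0.0
clock: 29.8
tool_pos: [0.4957, -0.0937, 0.3373]
orientation: [-0.017, 0.966, 0.005, 0.259]
contact_force: [0.2, 0.1, -0.6]
grip_width: 0.0856
finger_force: 0.0
```

View pics/z.png

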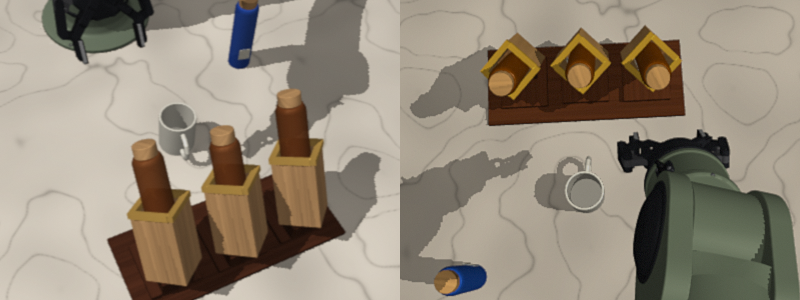

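All three cubbies are filled, with stoppers out at crop (145,150), (222,132) and (290,97). The mug is where it was and the gripper is clear.

```bash
python3 -c "
from plant import ctrl
print(ctrl.finish_job())"
```

```text
the job is handed in; nothing more can be done
None
```

Both amber jars are in the two empty cubbies, stopper outwards: each was felt onto its cork stop at about 5–6 N and released, the mug and third jar were never touched, and the job was handed in at about 30 s; the jars look identical, so I couldn't tell which was jar_1 and loaded the left-hand one first.

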